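# Level the bench stand, then put the spirit level away

### The arm

A 6-joint arm with a two-finger parallel gripper is mounted at the origin on the work surface. World frame = base frame: x ahead of the robot, y to its left, z up, the work surface at z = 0. Lengths are in m, angles in rad, forces in N, time in s.
With the tool pointing down it reaches from about 0.25 to 0.775 m from the base axis. Payload 4 kg.
Tool frame: the origin (TCP) lies midway between the tips of the shut fingers; the grasp point (between the pads) lies 19 mm behind it; z points along the fingers, y is the line along which they close (so a half turn about z gives the same grasp; the last joint's range is limited). The gripper opens to 94 mm and grips with 3 to 60 N. Pads are 16 mm wide; open, the fingers measure 119 mm over their backs; the gripper's body (75 mm by 177 mm) begins 78 mm behind the grasp point.
Start: joints at [-0.103, 0.087, 1.371, -0, 1.684, -0.103], TCP at [0.55, -0, 0.206] pointing down, gripper open.
Joint ranges: [-3.1, 3.1], [-0.76, 2.03], [0.27, 2.55], [-1.08, 4.22], [0.17, 2.65], [-2.57, 2.57]. Speed limits (rad/s): [2.79, 2.79, 3.14, 3.14, 3.14, 3.14].

### API

Orientations are given as [roll, pitch, yaw] about the fixed x, y, z axes, in that order (R = Rz(yaw) Ry(pitch) Rx(roll)).
In Python, from bench import robot gives the robot as it stands. The module is installed in compiled form; this text tells all that it offers.
- The arm moves only by the tool arm_command, never from a script. Its argument "targets" is a list of rows, each a list of 4 numbers: the shift along the world's x, y, z as a fraction of full scale, then the turn about the world's z as a fraction of full scale. A call has 1 to 8 rows; each row is the pose to reach, as a shift and turn from the pose commanded when the call began; what a row does not reach only later rows make up. Full scale, the value 1, is 0.5 m for a shift and 120 degrees for a turn. A row lasts 1/12 s, in which the tool goes at most 41.7 mm and 7.16 degrees, less where a joint would pass 70% of its speed; a pose out of reach is approached as far as the arm can. A call with a number of a shift or a turn outside -1 to 1 is refused whole. A call with a gripper value outside its range is refused whole. "claw" is the closure, from 0 (fully open) to 1 (shut), set as the call begins (left out, the last holds). The fingers move at their own pace and stop on an object; the grip force is fixed at half the most. Time passes only in rows, so rows that repeat a pose let the fingers close. It gives the time, the measured TCP pose, the force, the opening and the grip force at its end, in the units of the state.
- robot.get_obs(): the state, without advancing time (a new reading comes with each control period).
- robot.snapshot(name): name is "scene" or "side" or "wrist"; returns the picture (420x560x3 uint8, red, green, blue); there is no depth.
- robot.camera_info(name): a dict with "vfov" (degrees; the focal length in pixels is half the picture's height over the tangent of half this angle, whatever the lens; pixels are square), "cx", "cy" (the principal point, pixels), "extrinsics" (4x4, takes a point from camera to world coordinates); the wrist camera has in their place "T_tool_cam" (4x4, takes a point from camera to tool coordinates, whose origin is the TCP and whose axes are the flange's). Camera axes: x right, y up, looking along -z (the intrinsics and any distortion apply to the point x, -y, -z); pixel columns grow to the right and rows downward; lengths in m; the calibration is good to about 2 mm. A picture is of the moment at which its call begins: read the wrist's pose just before it. camera_info takes no time and is no camera call.
- robot.close_job(): hands the job in; it is judged then, once.
The state is a dict: "time": time; "joint_positions": joint angles; "qvel": joint speeds; "joint_torque": joint torques, N m; "tool_pos": TCP position; "ee_rot": TCP orientation; "wrist_force": force on the tool from outside, world axes, zero at the start; "wrist_torque": the same for the moment, N m; "width": finger opening in m; "finger_force": force on a finger pad.
Only numpy, scipy, OpenCV 4.12 (cv2) and the standard library are available. Lean on these libraries where they do the work, as an engineer would, in place of code of your own. Each camera call takes 0.05 s, during which the arm holds its last target. There are 200 camera calls.

### The job

Pull the spirit level out from under the low riser, lay it flat along the middle of the hinged platform and let go of it, then turn the knob until the platform is level with the spirit level lying on it. Leave the platform level and slide the spirit level, plain end first, fully home into the slot of the wooden holder, with its vial end sticking out. Leave the other things on the bench where they are.

Things in the scene. Friction and masses are not known exactly. Their poses are not given: they have to be found in the camera images.
- stand: levelling stand, fixed to the bench: plywood base 325 x 140 x 12 mm. Origin at its underside, x runs from the hinge end towards the knob end (to the robot's right). Two fixed dark steel gauge posts stand beside the platform at x = +60 mm, y = +-62 mm; their tops, 60 mm above the bench, are flush with the platform's upper face when it is level
- platform (a joint): tilt of the hinged platform in rad: 0 = level, negative = its knob end is low; range -0.11 to 0.05. Aluminium plate 200 x 100 x 10 mm with a 36 mm wide ear running out to the screw. Hinge axis along the stand's y at x = -130 mm, 55 mm above the bench. It moves only with the screw: 0.03 rad for each rad of knob turn
- platform_top (a point): centre of the platform's 200 x 100 mm upper face (60 mm above the bench when level); x along its length towards the knob, z up out of the face, turns with the platform
- knob (a joint): angle of the screw's knob in rad, growing clockwise seen from above, range -3.4 to 1.5; clockwise raises the knob end of the platform. 0 when the platform is level. Stiff (0.12 N m) and stays where it is left
- knob_grip (a point): middle of the knob's grip, a black upright bar 64 mm long (its x), 16 mm thick (its y), 26 mm high, of which this point is the centre. It turns about the vertical screw axis through this point, 98 mm above the bench; the disc under it, 40 mm wide, has its top 86 mm above the bench. The axis is 60 mm past the platform's end
- level: spirit level: flat grey bar 200 x 36 x 14 mm, about 180 g, origin at the centre of its underside. +x points to its plain end. Near the other end (x = -70 mm) a round black vial housing, 28 mm wide, stands 10 mm above the bar. At the start it lies flat on the bench, vial end about 110 mm deep under the riser, plain end sticking out about 90 mm towards the robot's right
- riser: low dark wooden riser, fixed: board 200 x 170 mm, upper face 56 mm above the bench, open space 42 mm high beneath, 16 mm square legs at the corners centred at x = +-90, y = +-75 mm. Origin on the bench under its centre; the level sticks out of its -y side
- holder: wooden holder block, fixed, 130 x 78 x 75 mm, origin at the centre of its underside. A slot runs in from its mouth at x = -65 mm, level, along +x
- slot_mouth (a point): middle of the lower edge of the slot's mouth; x points into the slot, z up. The slot is 42 mm wide, 20 mm high and 115 mm deep, closed at its sides and inner end, open on top for its first 30 mm and roofed from there on; its floor is 45 mm above the bench. The bar fits in (14 mm thick), the vial housing does not
- slot_end (a point): middle of the slot's floor at its inner end, 115 mm past the mouth; same axes as slot_mouth
- level_tip (a point): centre of the level's plain end face (x = +100, z = 7 mm in the level's frame)
- mug: bystander: white mug, 80 mm wide, 95 mm high, handle at its +y side; origin at the underside
- glue: bystander: white glue bottle, 60 mm wide, 160 mm high; origin at the underside
- jar: bystander: small glass jar with a steel cap, 56 mm wide, 70 mm high, standing on the back half of the riser; origin at the underside
- screwdriver: bystander: screwdriver lying on the right, beyond the holder
- wrench: bystander: steel wrench lying on the right
- tape: bystander: tape measure, 80 x 66 x 36 mm; origin at the underside
- can: bystander: grey can, 66 mm wide, 110 mm high, left of the stand; origin at the underside
Not all that is in view belongs to the job. Of the things like the holder, leave any that is green or red; of the rest the larger one is meant.

How it is judged:
By the outcome, as a careful person would: the job done as asked, in the order asked, and still so for the second after the job is handed in, with the robot touching nothing.
It also fails if it takes over 72 s, if anything falls off the work surface, if the arm or the gripper's body presses on something with over 40 N, if the wrist force passes 120 N, or if a joint passes its speed limit or range.

## Working session

There is one attempt and no reset: what is moved stays moved. The work goes in short steps, Python scripts to look and compute and a tool call to move; the robot and the scene stay as the last step left them, time stands still between calls to the robot, and variables do not carry over. Pictures are saved under pics/ and viewed, at most 10 in all, crops included, and the job is handed in when it is done.

Besides the shell and the picture viewer there is one more tool, called after "Call:" in YAML: its name, and indented under it one key for each argument. arm_command: Moves the arm, as the interface text tells. Shift numbers are shares of 0.5 m and turn numbers shares of 120 degrees, none past 1 either way. Its arguments: {"type":"object","properties":{"targets":{"type":"array"},"claw":{"type":"number"}},"required":["targets"]}

```bash
mkdir -p pics; ls
python3 - <<'E'
from bench import robot
import cv2, numpy as np
np.set_printoptions(precision=4,suppress=True)
for n in ["scene","side"]:
    im=robot.snapshot(n); cv2.imwrite(f"pics/{n}0.png",im[:,:,::-1])
for n in ["scene","side","wrist"]: print(n,robot.camera_info(n))
print(robot.get_obs())
E
```

```text
pics
scene {'vfov': 55.003708573794185, 'cx': 277.60253342638214, 'cy': 206.90504144138853, 'extrinsics': array([[-0.1553, -0.8083,  0.568 ,  1.2221],
       [ 0.9878, -0.1348,  0.0781, -0.0108],
       [ 0.0135,  0.5732,  0.8193,  1.0483],
       [ 0.    ,  0.    ,  0.    ,  1.    ]])}
side {'vfov': 53.02028867052289, 'cx': 284.8198030798414, 'cy': 212.59820245160662, 'extrinsics': array([[ 0.663 ,  0.4223, -0.6181, -0.2944],
       [-0.7485,  0.36  , -0.5569, -0.8701],
       [-0.0126,  0.8319,  0.5548,  0.8469],
       [ 0.    ,  0.    ,  0.    ,  1.    ]])}
wrist {'vfov': 66.05934194191593, 'cx': 278.1076110720373, 'cy': 212.88671039782002, 'T_tool_cam': array([[-0.0019,  0.9682,  0.2501,  0.0721],
       [ 1.    ,  0.0018,  0.0007, -0.0012],
       [ 0.0002,  0.2501, -0.9682, -0.1796],
       [ 0.    ,  0.    ,  0.    ,  1.    ]])}
{'time': 0.1, 'joint_positions': array([-0.1031,  0.0879,  1.3721, -0.    ,  1.6836, -0.1031]), 'qvel': array([ 0.0001, -0.0008, -0.0025,  0.0005, -0.0002, -0.0012]), 'joint_torque': array([  0.0023, -34.1257, -30.3302,   0.0719,   0.0306,  -0.0001]), 'tool_pos': array([0.5495, 0.    , 0.2044]), 'ee_rot': array([-3.1396, -0.0002,  1.5708]), 'wrist_force': array([0.8911, 0.5688, 0.5233]), 'wrist_torque': array([0.0111, 0.0043, 0.0151]), 'finger_force': 0.0, 'width': 0.0939083924542426}
```

View both.

View pics/scene0.png

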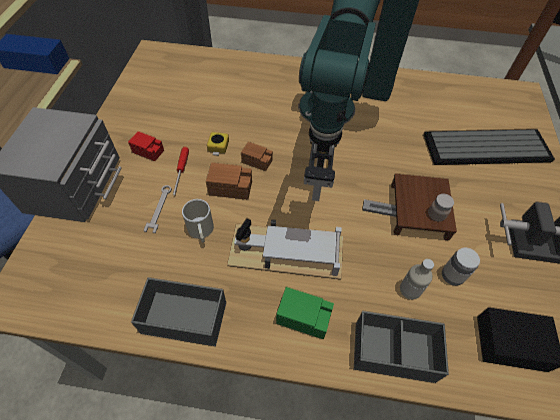

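View pics/side0.png

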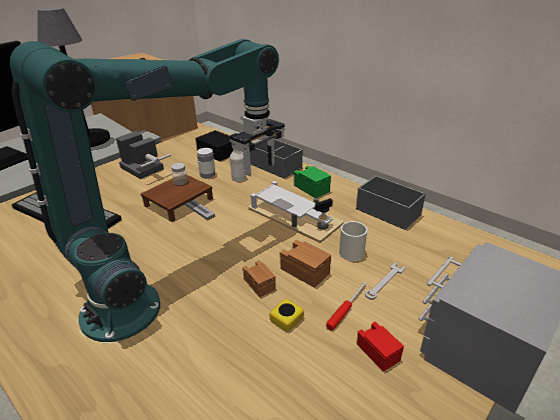

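Scene: candidates for the holder are brown large (229,181), brown small (257,156), red (146,146) and green (305,312). The large brown one is meant. The level's plain end is at (380,208) under the riser (425,205), the platform at (290,245) and the knob at (243,233). The side view agrees: large brown (305,262), level (200,208), knob (322,205).

```bash
cat > h.py <<'E'
from bench import robot
import cv2, numpy as np
from scipy.spatial.transform import Rotation as R
np.set_printoptions(precision=4,suppress=True)
def cam(n,obs=None):
    c=robot.camera_info(n); f=210/np.tan(np.radians(c["vfov"]/2))
    if n=="wrist":
        T=np.eye(4); T[:3,:3]=R.from_euler("xyz",obs["ee_rot"]).as_matrix(); T[:3,3]=obs["tool_pos"]
        E=T@c["T_tool_cam"]
    else: E=c["extrinsics"]
    return f,c["cx"],c["cy"],E
def ray(C,u,v):
    f,cx,cy,E=C
    return E[:3,3],E[:3,:3]@np.array([(u-cx)/f,-(v-cy)/f,-1.])
def onz(C,u,v,z):
    o,d=ray(C,u,v); return o+d*(z-o[2])/d[2]
def tri(*rs):
    A=np.zeros((3,3));b=np.zeros(3)
    for o,d in rs:
        d=d/np.linalg.norm(d);P=np.eye(3)-np.outer(d,d);A+=P;b+=P@o
    p=np.linalg.solve(A,b)
    return p,max(np.linalg.norm(np.cross(p-o,d/np.linalg.norm(d))) for o,d in rs)
def proj(C,p):
    f,cx,cy,E=C; q=E[:3,:3].T@(np.array(p)-E[:3,3]); return cx-f*q[0]/q[2],cy+f*q[1]/q[2]
E
python3 - <<'E'
from h import *
s=cv2.imread("pics/scene0.png");d=cv2.imread("pics/side0.png")
a=cv2.resize(s[135:285,195:462],None,fx=3,fy=3,interpolation=cv2.INTER_CUBIC)[:, :800]
b=cv2.resize(d[155:305,135:385],None,fx=3.2,fy=3.2,interpolation=cv2.INTER_CUBIC)
cv2.imwrite("pics/sc.png",a);cv2.imwrite("pics/sd.png",b)
C=cam("scene");D=cam("side")
# rough check
for n,p,q in [("lvl tip",(364,208),(212,216)),("base holder",(229,181),(305,262)),("knob",(243,233),(322,205))]:
    print(n,*tri(ray(C,*p),ray(D,*q)))
E
```

```text
lvl tip [0.4583 0.1595 0.0048] 0.0004723931369046289
base holder [ 0.4485 -0.2765  0.0385] 0.0008597224409615851
knob [ 0.6605 -0.1799  0.0929] 0.0031751892532820643
```

View pics/sc.png

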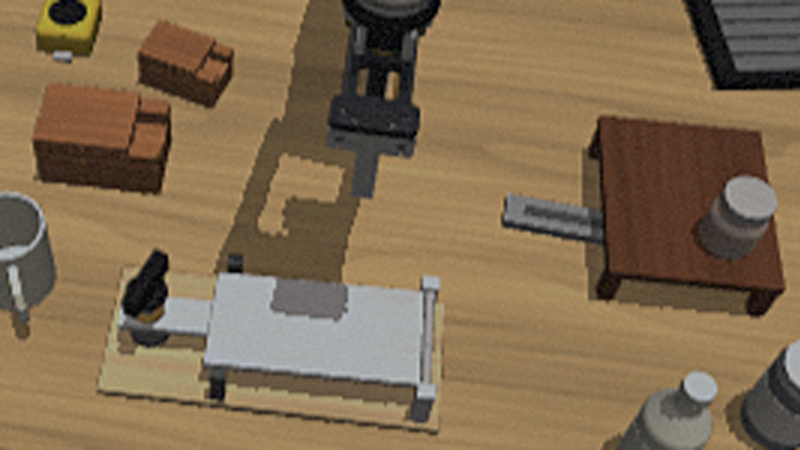

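View pics/sd.png

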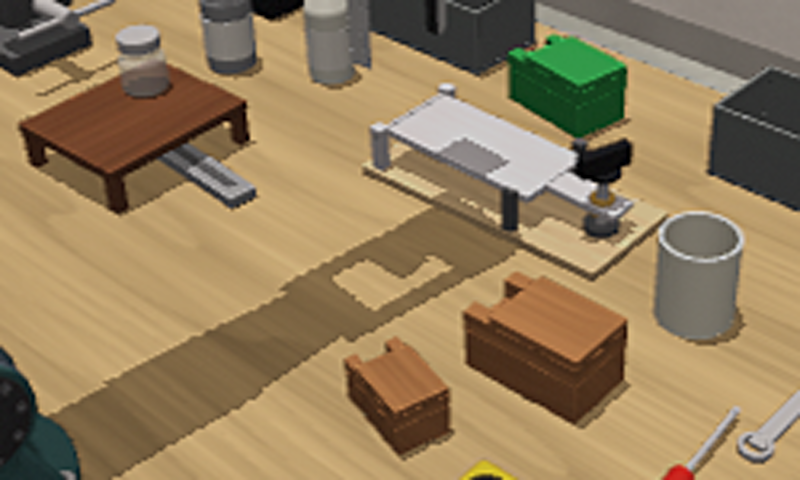

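The crops confirm it. The large brown block's open mouth faces the platform (scene crop (168,125), side crop (490,293)), so every leg of the job runs along about -y. The plain end of the level shows at scene crop (503,207).

Run:
```python
from h import *
C=cam("scene");D=cam("side")
P={"hold --":((47,85),(577,360)),"hold +x-y":((35,142),(627,320)),"hold -x mouth":((170,98),(466,308)),"hold +x mouth":((168,155),(510,277)),
"lvl -x":((506,195),(232,197)),"lvl +x":((502,219),(255,185)),
"plat knob -x":((218,274),(523,193)),"plat hinge +x":((420,382),(440,95)),"post-":((236,256),(509,190)),
"knob end a":((160,258),(582,157)),"knob end b":((135,290),(625,150)),"riser -x-y":((600,118),(120,172)),"riser +x-y":((607,278),(245,103)),
"base -x knob":((125,268),(590,275)),"base +x knob":((100,390),(665,213)),"jar top":((748,195),(138,38)),"mug rim c":((12,228),(700,237))}
for k,(p,q) in P.items():
    print(k,*tri(ray(C,p[0]/3+195,p[1]/3+135),ray(D,q[0]/3.2+135,q[1]/3.2+155)))
```

```text
hold -- [ 0.4157 -0.34    0.0749] 0.0004086839717469999
hold +x-y [ 0.4906 -0.3359  0.0709] 0.002430257422439463
hold -x mouth [ 0.4099 -0.2119  0.0698] 0.0037744293157294666
hold +x mouth [ 0.4795 -0.2027  0.0608] 0.0058690563036180995
lvl -x [0.4357 0.1555 0.016 ] 0.0006429866474047973
lvl +x [0.4674 0.1528 0.0165] 2.838877561955673e-05
plat knob -x [ 0.6055 -0.1222  0.055 ] 0.001329110252709953
plat hinge +x [0.6934 0.079  0.06  ] 0.0006682498073263801
post- [ 0.5901 -0.1109  0.0632] 0.0028093216228755654
knob end a [ 0.6323 -0.1742  0.1091] 0.0014325732661097236
knob end b [ 0.6717 -0.1938  0.1076] 0.005956179338451679
riser -x-y [0.3523 0.241  0.0568] 0.004842160193092711
riser +x-y [0.544  0.253  0.0494] 0.0015352394308068124
base -x knob [ 0.587  -0.2238  0.0092] 0.001136202575978511
base +x knob [ 0.7258 -0.2183  0.0099] 0.0016296389227173384
jar top [0.4824 0.3637 0.1249] 0.0023174979073648876
mug rim c [ 0.613  -0.3267  0.0917] 0.005486561256698523
```

```bash
cat >> h.py <<'E'
def shot(name,tag):
    o=robot.get_obs(); im=robot.snapshot(name); np.save(f"pics/{tag}.npy",np.r_[o["tool_pos"],o["ee_rot"]]); cv2.imwrite(f"pics/{tag}.png",im[:,:,::-1]); return o
def wc(tag):
    p=np.load(f"pics/{tag}.npy"); return cam("wrist",{"tool_pos":p[:3],"ee_rot":p[3:]})
E
python3 -c "
from h import *
shot('wrist','w0')"
```

Call:
arm_command:
  targets:
    - [-0.18, 0.18, 0, 0]
    - [-0.18, 0.18, 0, 0]
    - [-0.18, 0.18, 0, 0]
    - [-0.18, 0.18, 0, 0]
    - [-0.18, 0.18, 0, 0]
    - [-0.18, 0.18, 0, 0]

```text
time: 0.65
tool_pos: [0.4603, 0.0898, 0.2056]
ee_rot: [3.141, 0.001, 1.571]
wrist_force: [0.2, 0.3, 0.1]
width: 0.094
finger_force: 0.0
```

```bash
python3 -c "
from h import *
o=shot('wrist','w1');print(o['tool_pos'],o['time'],o['qvel'])
a=cv2.imread('pics/w0.png');b=cv2.imread('pics/w1.png')
m=np.hstack([a,b]);cv2.imwrite('pics/w01.png',cv2.resize(b,(800,600),interpolation=cv2.INTER_CUBIC))
"
```

```text
[0.4603 0.0898 0.2056] 0.65 [-0.0219  0.0242 -0.0155 -0.0004 -0.0006  0.0015]
```

View pics/w01.png

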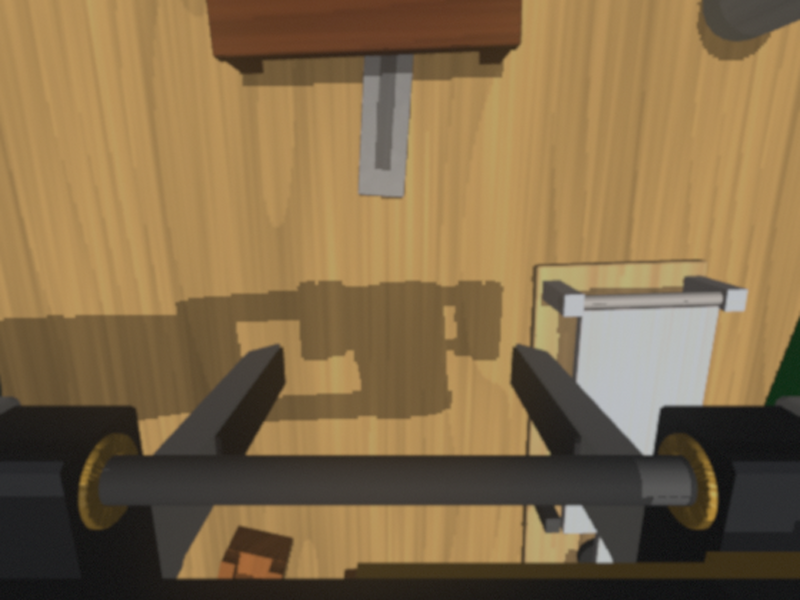

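Wrist view: the level's plain end has corners (360,194) and (404,197), and it meets the riser edge at (365,56)-(413,57). The stand's hinge end is at right, with the base corner at (535,265).

Run:
```python
from h import *
W=wc("w1"); C=cam("scene");k=1/1.42857
q={}
for n,u,v,z in [("tip-",360,193.5,.014),("tip+",404,196.5,.014),("in-",365,56,.014),("in+",412.5,57,.014),("ris-",215,58,.056),("ris+",520,45,.056),("base-",536,265,.012),("base+",703,262,.012),("hpost",563,302,.062),("plat h-",580,307,.06),("plat h+",718,306,.06)]:
    q[n]=onz(W,u*k,v*k,z); print(n,q[n])
for n,a in [("tip-",(506,195)),("tip+",(502,219))]:
    uv=np.array({"tip-":(360,193.5),"tip+":(404,196.5)}[n])*k
    print(tri(ray(W,*uv),ray(C,a[0]/3+195,a[1]/3+135)))
```

```text
tip- [0.43   0.1553 0.014 ]
tip+ [0.4644 0.153  0.014 ]
in- [0.4357 0.2528 0.014 ]
in+ [0.4704 0.2521 0.014 ]
ris- [0.3413 0.2415 0.056 ]
ris+ [0.5382 0.2488 0.056 ]
base- [0.5725 0.0982 0.012 ]
base+ [0.7087 0.1005 0.012 ]
hpost [0.5788 0.0797 0.062 ]
plat h- [0.5923 0.0754 0.06  ]
plat h+ [0.6928 0.076  0.06  ]
(array([0.4299, 0.1561, 0.0094]), np.float64(0.0009439890282575619))
(array([0.4645, 0.1532, 0.0126]), np.float64(0.0002576285562651422))
```

Call:
arm_command:
  targets:
    - [-0.021, 0.2, -0.1, -0.028]
    - [-0.021, 0.2, -0.2, -0.028]
    - [-0.021, 0.2, -0.25, -0.028]
    - [-0.021, 0.2, -0.25, -0.028]
    - [-0.021, 0.2, -0.25, -0.028]
    - [-0.021, 0.2, -0.32, -0.028]
    - [-0.021, 0.2, -0.38, -0.028]
    - [-0.021, 0.2, -0.404, -0.028]
  claw: 0

```text
time: 1.37
tool_pos: [0.4488, 0.188, 0.0006]
ee_rot: [-3.137, 0.003, 1.511]
wrist_force: [-0.2, -0.8, -0.7]
width: 0.0939
finger_force: 0.0
```

Call:
arm_command:
  targets:
    - [0, 0, 0, 0]
    - [0, 0, 0, 0]
    - [0, 0, 0, 0]
    - [0, 0, 0, 0]
    - [0, 0, 0, 0]
    - [0, 0, 0, 0]
  claw: 1

```text
time: 1.87
tool_pos: [0.4502, 0.1899, 0.0043]
ee_rot: [3.14, -0.0, 1.512]
wrist_force: [-0.3, 0.4, 0.2]
width: 0.0571
finger_force: 0.0
```

Call:
arm_command:
  targets:
    - [0, 0, 0, 0]
    - [0, 0, 0, 0]
    - [0, 0, 0, 0]
    - [0, 0, 0, 0]
    - [0, 0, 0, 0]
    - [0, 0, 0, 0]

```text
time: 2.37
tool_pos: [0.4495, 0.19, 0.0036]
ee_rot: [3.141, -0.0, 1.512]
wrist_force: [0.5, -0.7, 0.6]
width: 0.0358
finger_force: 30.0
```

Call:
arm_command:
  targets:
    - [-0.002, -0.04, 0, 0]
    - [-0.005, -0.08, 0, 0]
    - [-0.007, -0.12, 0, 0]
    - [-0.01, -0.16, 0, 0]
    - [-0.013, -0.21, 0, 0]
    - [-0.016, -0.26, 0, 0]
    - [-0.019, -0.31, 0, 0]
    - [-0.02, -0.32, 0, 0]

```text
time: 3.03
tool_pos: [0.4394, 0.0276, 0.0036]
ee_rot: [3.141, 0.001, 1.509]
wrist_force: [0.4, 1.6, 0.5]
width: 0.0356
finger_force: 30.0
```

Call:
arm_command:
  targets:
    - [0, 0, 0, 0]
    - [0, 0, 0, 0]
    - [0, 0, 0, 0]
    - [0, 0, 0, 0]
    - [0, 0, 0, 0]
    - [0, 0, 0, 0]
  claw: 0.3

```text
time: 3.53
tool_pos: [0.4395, 0.0307, 0.0035]
ee_rot: [-3.142, -0.0, 1.513]
wrist_force: [-0.6, -0.1, -0.0]
width: 0.0657
finger_force: 0.0
```

Call:
arm_command:
  targets:
    - [0.004, 0.07, 0, 0]
    - [0.008, 0.14, 0, 0]
    - [0.012, 0.2, 0, 0]
    - [0.012, 0.2, 0, 0]

```text
time: 3.87
tool_pos: [0.4457, 0.1345, 0.0038]
ee_rot: [3.141, -0.003, 1.517]
wrist_force: [0.8, -1.3, -0.4]
width: 0.0657
finger_force: 0.0
```

Call:
arm_command:
  targets:
    - [0, 0, 0, 0]
    - [0, 0, 0, 0]
    - [0, 0, 0, 0]
    - [0, 0, 0, 0]
    - [0, 0, 0, 0]
    - [0, 0, 0, 0]
    - [0, 0, 0, 0]
  claw: 1

```text
time: 4.45
tool_pos: [0.4456, 0.1292, 0.0035]
ee_rot: [3.141, 0.001, 1.511]
wrist_force: [-0.1, -0.7, -0.9]
width: 0.0354
finger_force: 30.0
```

Call:
arm_command:
  targets:
    - [0, 0, 0.06, 0]
    - [0, 0, 0.14, 0]
    - [0, 0, 0.22, 0]
    - [0, 0, 0.3, 0]
    - [0, 0, 0.3, 0]
    - [0, 0, 0.3, 0]

```text
time: 4.95
tool_pos: [0.4473, 0.1302, 0.1564]
ee_rot: [3.135, -0.002, 1.512]
wrist_force: [-0.4, 0.4, -2.8]
width: 0.0356
finger_force: 30.0
```

```bash
python3 -c "
from h import *
o=shot('side','s1');print(o['tool_pos'],o['time'],o['finger_force'])
a=cv2.imread('pics/w0.png');b=cv2.imread('pics/s1.png')
a=cv2.resize(a,(560,420));b=cv2.resize(b[130:270,80:400],None,fx=1.75,fy=1.75)[:180]
cv2.imwrite('pics/m1.png',np.vstack([cv2.resize(a,(560,420)),b[:180,:560]]))
"
```

```text
[0.4473 0.1302 0.1564] 4.95 29.997332096099854
```

View pics/m1.png

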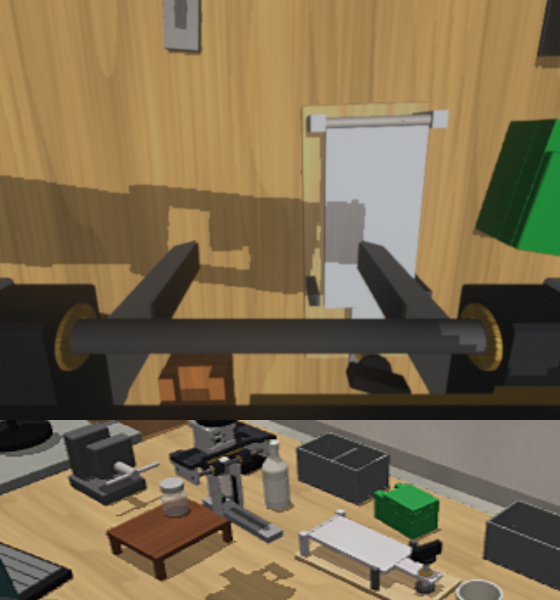

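Wrist view w0: plate corners are hinge (325,127) and (428,125), knob-end (323,307), and right edge (416,285). In the side crop the level hangs level in the gripper.

Run:
```python
from h import *
W=wc("w0");C=cam("scene");D=cam("side")
f=lambda p:(p[0]/3+195,p[1]/3+135)
g=lambda p:(p[0]/3.2+135,p[1]/3.2+155)
# plate corners: wrist & scene & side
print("h-",tri(ray(W,325,127),ray(D,*g((386,125)))))
print("h+",tri(ray(W,428,125),ray(C,*f((421,289+0))) if 0 else ray(D,*g((443,95)))))
print("k-",tri(ray(W,323,307),ray(C,*f((206,368))) if 0 else ray(C,*f((219,275)))),tri(ray(W,323,307),ray(D,*g((524,194)))),tri(ray(C,*f((219,275))),ray(D,*g((524,194)))))
print("k+ sc/sd",tri(ray(C,*f((206,367))),ray(D,*g((578,157)))))
for u,v,z in [(325,127,.06),(428,125,.06),(323,307,.055),(416,285,.055),(323,200,.058),(423,200,.058)]: print(u,v,onz(W,u,v,z))
```

```text
h- (array([0.5942, 0.0728, 0.067 ]), np.float64(0.0022254554328912973))
h+ (array([0.693 , 0.0756, 0.0614]), np.float64(0.000713019583425589))
k- (array([ 0.6009, -0.1252,  0.0477]), np.float64(0.0026536150188615367)) (array([ 0.6001, -0.1241,  0.0566]), np.float64(0.002062546246544079)) (array([ 0.6062, -0.122 ,  0.0536]), np.float64(0.00044684660834747557))
k+ sc/sd (array([ 0.7047, -0.1171,  0.0497]), np.float64(0.0006950632823733869))
325 127 [0.5934 0.0743 0.06  ]
428 125 [0.693 0.076 0.06 ]
323 307 [ 0.5987 -0.1235  0.055 ]
416 285 [ 0.7014 -0.0962  0.055 ]
323 200 [0.5942 0.0015 0.058 ]
423 200 [0.6972 0.0014 0.058 ]
```

Call:
arm_command:
  targets:
    - [0.06, -0.04, 0, 0.01]
    - [0.13, -0.08, 0, 0.02]
    - [0.2, -0.12, 0, 0.03]
    - [0.27, -0.16, 0, 0.04]
    - [0.34, -0.2, 0, 0.048]
    - [0.402, -0.236, 0, 0.048]
    - [0.402, -0.236, -0.04, 0.048]
    - [0.402, -0.236, -0.08, 0.048]

```text
time: 5.67
tool_pos: [0.6471, 0.0103, 0.1094]
ee_rot: [-3.138, -0.0, 1.61]
wrist_force: [-0.3, -0.7, -2.3]
width: 0.0354
finger_force: 30.0
```

Call:
arm_command:
  targets:
    - [0, 0, -0.04, 0]
    - [0, 0, -0.07, 0]
    - [0, 0, -0.09, 0]
    - [0, 0, -0.098, 0]
    - [0, 0, -0.098, 0]

```text
time: 6.08
tool_pos: [0.6446, 0.0121, 0.0618]
ee_rot: [-3.136, -0.001, 1.613]
wrist_force: [0.1, 0.7, -2.0]
width: 0.0357
finger_force: 30.0
```

```bash
python3 -c "
from h import *
o=shot('side','s2');print(o['tool_pos'],o['time'],o['wrist_force'])
o=shot('scene','c2')
a=cv2.imread('pics/c2.png');b=cv2.imread('pics/s2.png')
a=cv2.resize(a[190:290,180:370],None,fx=4,fy=4,interpolation=2)[:300];b=cv2.resize(b[160:250,220:410],None,fx=4,fy=4,interpolation=2)[:300]
cv2.imwrite('pics/m2.png',np.vstack([a[:,:760],b[:,:760]]))
"
```

```text
[0.6446 0.0121 0.0618] 6.0833 [ 0.0571  0.6531 -1.9521]
```

View pics/m2.png

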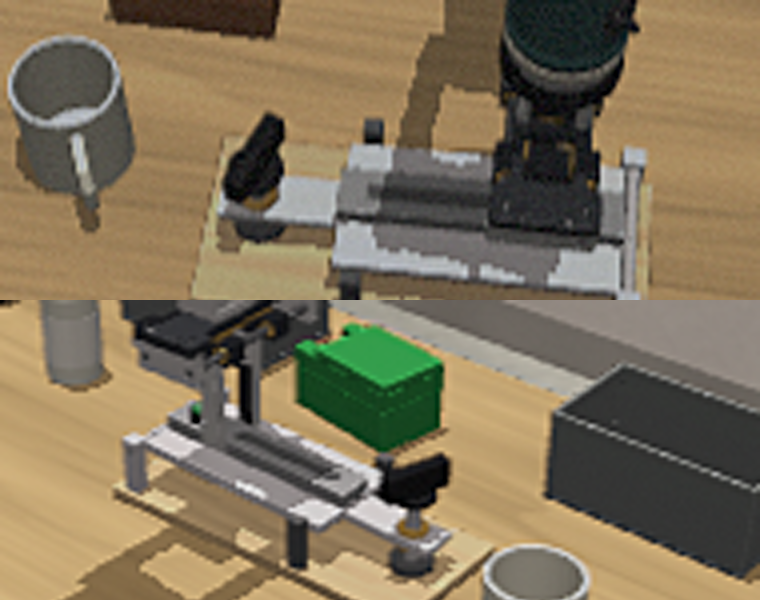

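The level hovers centred over the platform: side crop shows its tip at (350,490) and its vial end at (200,410). Lower a little, then release.

Call:
arm_command:
  targets:
    - [0, 0, -0.003, 0]
    - [0, 0, -0.006, 0]
    - [0, 0, -0.006, 0]

```text
time: 6.43
tool_pos: [0.6464, 0.0121, 0.0612]
ee_rot: [-3.141, -0.0, 1.613]
wrist_force: [0.8, -0.2, -1.2]
width: 0.0356
finger_force: 30.0
```

Call:
arm_command:
  targets:
    - [0, 0, 0, 0]
    - [0, 0, 0, 0]
    - [0, 0, 0, 0]
    - [0, 0, 0, 0]
    - [0, 0, 0, 0]
    - [0, 0, 0, 0]
  claw: 0.3

```text
time: 6.93
tool_pos: [0.6466, 0.012, 0.0617]
ee_rot: [3.141, 0.0, 1.613]
wrist_force: [-0.1, 0.5, -0.7]
width: 0.0657
finger_force: 0.0
```

Call:
arm_command:
  targets:
    - [0, 0, 0.08, 0]
    - [0, 0, 0.16, 0]
    - [0, 0, 0.24, 0]
    - [0, -0.08, 0.3, 0]
    - [0, -0.16, 0.3, 0]
    - [0, -0.22, 0.3, 0]
    - [0, -0.22, 0.3, 0]
    - [0, -0.22, 0.3, 0]

```text
time: 7.6
tool_pos: [0.6463, -0.1, 0.2114]
ee_rot: [3.142, -0.0, 1.609]
wrist_force: [-0.1, -0.7, 0.1]
width: 0.066
finger_force: 0.0
```

```bash
python3 -c "
from h import *
o=shot('wrist','w2');print(o['tool_pos'],o['ee_rot'],o['time'],o['wrist_force'])
o=shot('side','s3')
a=cv2.imread('pics/w2.png');b=cv2.imread('pics/s3.png')
b=cv2.resize(b[165:235,220:360],None,fx=4,fy=4,interpolation=2)[:180] if 0 else cv2.resize(b[175:220,235:375],None,fx=4,fy=4,interpolation=2)
cv2.imwrite('pics/m3.png',np.vstack([a,b]))
"
```

```text
[ 0.6463 -0.1     0.2114] [ 3.1415 -0.0002  1.6092] 7.6 [-0.0927 -0.7061  0.12  ]
```

View pics/m3.png

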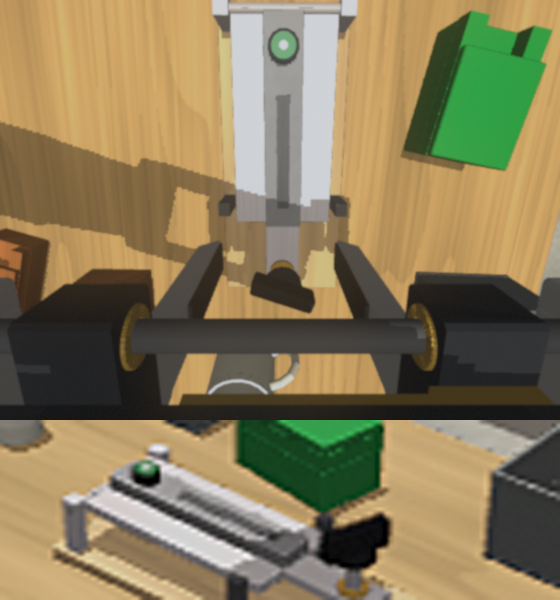

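The level lies centred on the plate, with its bubble visible at w2 (284,45). The knob bar is at w2 (253..314, 262..312).

Run:
```python
from h import *
im=cv2.imread("pics/w2.png");W=wc("w2")
x0,y0=244,250;g=im[y0:316,x0:322].max(2);m=(g<45).astype(np.uint8)
cs,_=cv2.findContours(m,cv2.RETR_EXTERNAL,cv2.CHAIN_APPROX_NONE)
c=max(cs,key=cv2.contourArea)+[x0,y0]; r=cv2.minAreaRect(c); print(r,cv2.contourArea(c)); b=cv2.boxPoints(r)
for z in (.111,):
    print(np.array([onz(W,*p,z) for p in b]),onz(W,*r[0],z), onz(W,*r[0],.098))
print(g[::2,::3])
# level axis
for u,v,z in [(264,215,.068),(300,215,.068),(265,20,.074),(303,20,.074),(284,45,.084)]: print(onz(W,u,v,z))
# bubble
cr=im[25:65,264:305];w=(cr.min(2)>150).astype(np.uint8);mm=cv2.moments(w,True);print("bubble",mm["m10"]/mm["m00"]+264,mm["m01"]/mm["m00"]+25)
h=cv2.cvtColor(cr,cv2.COLOR_BGR2HSV);w=((h[...,0]>40)&(h[...,0]<90)&(h[...,1]>60)).astype(np.uint8);c=max(cv2.findContours(w,0,1)[0],key=cv2.contourArea);print("green",cv2.minEnclosingCircle(c+[264,25]))
```

```text
((294.0, 290.0), (0.0, 0.0), 0.0) 0.0
[[ 0.6629 -0.1756  0.111 ]
 [ 0.6629 -0.1756  0.111 ]
 [ 0.6629 -0.1756  0.111 ]
 [ 0.6629 -0.1756  0.111 ]] [ 0.6629 -0.1756  0.111 ] [ 0.6638 -0.1825  0.098 ]
[[146 134 138 136 137 142 140 137 144 146 144 144 141 142 143 145 143 145
  148 151 145 141 158 180 159 156]
 [177 139 138 136 137 141 140 137 144 146 144 144 142 143 142 144 142 145
  149 151 144 141 172 206 202 201]
 [181 143 140 135 138 141 140 137 144 145 145 143 140 143 142 144 143 145
  148 150 144 142 177 206 205 206]
 [178 144 139 135 138 141 139 132 144 145 145 144 141 142 143 145 142 145
  148 150 144 148 203 207 205 206]
 [154 144 139 135 137 141 140 128 144 145 145 144 139 140 143 143 142 145
  149 151 145 148 206 206 206 206]
 [152 144 139 135 138 140 139 127 143 145 142 124 110 112 121 141 141 144
  150 149 145 156 206 206 206 205]
 [150 143 139 135 137 141 140 127 144 145 118 116 124 129 118 116 140 144
  150 150 145 194 206 205 206 205]
 [140 143 140 136 136 140 140 131 144 135 120 133 133 137 134 128 129 144
  150 150 145 198 206 206 206 205]
 [139 143 140 135 138 141 138
[... 2204 characters left out ...]
 169 140  84  50  47
   47  47  47  47  50 111 198 193]
 [175 199 197 182 183 193 184 181 181 187 176 181 191 189 188 175 140  85
   51  48  47  48  49 160 198 193]
 [176 199 197 182 185 193 184 180 181 187 176 180 190 189 191 189 190 182
  142  86  51  46  61 186 198 193]
 [177 199 197 181 184 193 183 181 181 187 175 180 192 189 190 189 192 197
  191 175 141  98 120 195 199 194]
 [178 198 197 181 183 194 184 182 182 187 174 178 192 189 190 188 192 197
  192 189 186 191 189 197 198 193]]
[ 0.6308 -0.1141  0.068 ]
[ 0.6681 -0.1127  0.068 ]
[0.6274 0.0647 0.074 ]
[0.6608 0.0659 0.074 ]
[0.6448 0.043  0.084 ]
bubble 285.93167701863354 42.119565217391305
green ((283.5, 44.5), 13.946425437927246)
```

Run:
```python
from h import *
W=wc("w2")
a,b,c,d=[onz(W,*p,.111) for p in [(251.5,294),(309,312),(314,297),(254.5,279)]]
print(a,b,c,d,np.linalg.norm(a-b),np.linalg.norm(b-c),np.degrees(np.arctan2(*(b-a)[1::-1])),(a+b+c+d)/4)
```

```text
[ 0.6224 -0.1813  0.111 ] [ 0.6786 -0.1986  0.111 ] [ 0.6824 -0.1823  0.111 ] [ 0.625  -0.1655  0.111 ] 0.05877565053207438 0.01673948060789323 -17.099934351840812 [ 0.6521 -0.1819  0.111 ]
```

Call:
arm_command:
  targets:
    - [0.003, -0.04, 0, 0.06]
    - [0.007, -0.08, 0, 0.12]
    - [0.01, -0.12, 0, 0.18]
    - [0.013, -0.169, 0, 0.24]
    - [0.013, -0.169, 0, 0.3]
    - [0.013, -0.169, 0, 0.36]
    - [0.013, -0.169, 0, 0.42]
    - [0.013, -0.169, 0, 0.48]

```text
time: 8.37
tool_pos: [0.6532, -0.1807, 0.211]
ee_rot: [3.141, -0.001, 2.621]
wrist_force: [0.5, 0.2, 0.3]
width: 0.0658
finger_force: 0.0
```

Call:
arm_command:
  targets:
    - [0, 0, 0, 0.054]
    - [0, 0, 0, 0.108]
    - [0, 0, -0.06, 0.108]
    - [0, 0, -0.12, 0.108]
    - [0, 0, -0.18, 0.108]
    - [0, 0, -0.23, 0.108]
    - [0, 0, -0.246, 0.108]
    - [0, 0, -0.246, 0.108]

```text
time: 9.03
tool_pos: [0.6512, -0.1802, 0.0846]
ee_rot: [3.141, -0.007, 2.841]
wrist_force: [-0.2, -0.1, -0.3]
width: 0.0659
finger_force: 0.0
```

Call:
arm_command:
  targets:
    - [0, 0, 0, 0]
    - [0, 0, 0, 0]
    - [0, 0, 0, 0]
    - [0, 0, 0, 0]
    - [0, 0, 0, 0]
    - [0, 0, 0, 0]
    - [0, 0, 0, 0]
    - [0, 0, 0, 0]
  claw: 1

```text
time: 9.7
tool_pos: [0.6527, -0.1838, 0.0888]
ee_rot: [-3.139, 0.0, 2.838]
wrist_force: [-3.1, -7.1, -0.7]
width: 0.0158
finger_force: 3.7
```

```bash
python3 -c "
from h import *
o=robot.get_obs()
for k in o: print(k,o[k])"
```

```text
time 9.7
joint_positions [-0.3567  0.4152  1.2026 -0.0026  1.5233 -1.6242]
qvel [-0.0161  0.0018  0.0011 -0.0634 -0.0019 -0.0054]
joint_torque [  5.465  -46.0238 -28.9371   2.7156   0.1452  -0.0195]
tool_pos [ 0.6527 -0.1838  0.0888]
ee_rot [-3.1389  0.0004  2.8385]
wrist_force [-3.0756 -7.0978 -0.7187]
wrist_torque [-1.0122  0.2886 -0.0194]
finger_force 3.746657492592931
width 0.01577082852962571
```

Call:
arm_command:
  targets:
    - [-0.001, -0.003, 0, 0]
    - [-0.001, -0.003, 0, 0]
    - [-0.001, -0.003, 0, 0]
    - [-0.001, -0.003, 0, 0]

```text
time: 10.03
tool_pos: [0.6527, -0.1838, 0.0887]
ee_rot: [3.141, 0.0, 2.839]
wrist_force: [-0.1, 0.5, 0.5]
width: 0.0157
finger_force: 30.0
```

Call:
arm_command:
  targets:
    - [0, 0, 0, -0.05]
    - [0, 0, 0, -0.1]
    - [0, 0, 0, -0.15]
    - [0, 0, 0, -0.2]
    - [0, 0, 0, -0.25]
    - [0, 0, 0, -0.3]
    - [0, 0, 0, -0.35]
    - [0, 0, 0, -0.4]

```text
time: 10.7
tool_pos: [0.6533, -0.1832, 0.0887]
ee_rot: [3.14, -0.0, 1.997]
wrist_force: [1.4, 1.6, 0.8]
width: 0.0155
finger_force: 30.0
```

Call:
arm_command:
  targets:
    - [0, 0, 0, -0.05]
    - [0, 0, 0, -0.1]
    - [0, 0, 0, -0.15]
    - [0, 0, 0, -0.18]
    - [0, 0, 0, -0.18]
    - [0, 0, 0, -0.18]
    - [0, 0, 0, -0.18]

```text
time: 11.28
tool_pos: [0.6536, -0.1831, 0.0887]
ee_rot: [3.139, -0.001, 1.626]
wrist_force: [4.0, 2.3, 0.6]
width: 0.0157
finger_force: 30.0
```

```bash
python3 -c "
from h import *
o=shot('side','s4');print(o['tool_pos'],o['ee_rot'],o['wrist_force'],o['wrist_torque'],o['finger_force'])
shot('scene','c4');shot('wrist','w4')
a=cv2.imread('pics/c4.png');b=cv2.imread('pics/s4.png');c=cv2.imread('pics/w4.png')
a=cv2.resize(a[215:285,230:350],None,fx=4,fy=4,interpolation=2);b=cv2.resize(b[175:237,240:345],None,fx=4.5,fy=4.5,interpolation=2)
cv2.imwrite('pics/m4.png',np.vstack([a[:,:470],b[:,:470]]))
"
```

```text
[ 0.6536 -0.1831  0.0887] [ 3.1389 -0.001   1.626 ] [3.9566 2.2656 0.5899] [ 0.537  -0.8234 -0.1166] 30.003351867198944
```

View pics/m4.png

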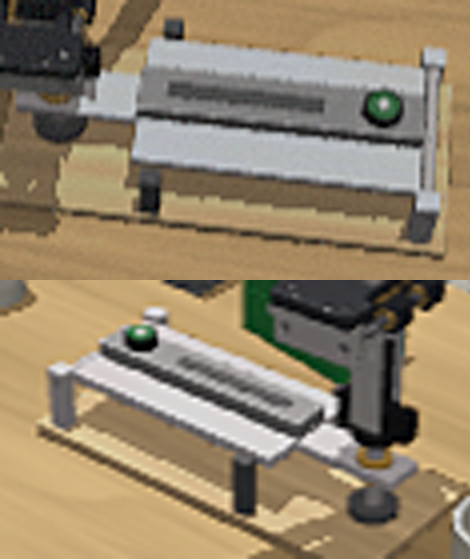

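Both views show the post tops (scene crop (175,28) and (150,175), side crop (243,462)) about flush with the plate. I'll let go of the knob and check with the bubble from straight above.

Call:
arm_command:
  targets:
    - [0, 0, 0, 0]
    - [0, 0, 0, 0]
    - [0, 0, 0, 0]
    - [0, 0, 0, 0]
    - [0, 0, 0, 0]
    - [0, 0, 0, 0]
  claw: 0.3

```text
time: 11.93
tool_pos: [0.6522, -0.1843, 0.0883]
ee_rot: [-3.141, 0.0, 1.624]
wrist_force: [0.5, -0.1, -0.2]
width: 0.0525
finger_force: 0.0
```

Call:
arm_command:
  targets:
    - [0, 0, 0.08, 0]
    - [-0.015, 0.07, 0.1, 0]
    - [-0.015, 0.15, 0.1, 0]
    - [-0.015, 0.23, 0.1, 0]
    - [-0.015, 0.31, 0.08, 0]
    - [-0.015, 0.31, 0.05, 0]
    - [-0.015, 0.31, 0.05, 0]
    - [-0.015, 0.31, 0.05, 0]

```text
time: 12.6
tool_pos: [0.6442, -0.0289, 0.1124]
ee_rot: [-3.139, 0.0, 1.625]
wrist_force: [-0.6, 0.3, -0.1]
width: 0.0655
finger_force: 0.0
```

Run:
```python
from h import *
o=shot('wrist','w5');print(o['tool_pos'],o['ee_rot'],o['time'])
W=wc('w5');im=cv2.imread('pics/w5.png')
p=proj(W,(.645,.043,.084));print("vial expected",p)
u,v=map(int,p);x0,y0=max(u-40,0),max(v-40,0);cr=im[y0:y0+80,x0:x0+80]
h=cv2.cvtColor(cr,cv2.COLOR_BGR2HSV);w=((h[...,0]>40)&(h[...,0]<90)&(h[...,1]>60)).astype(np.uint8)
c=max(cv2.findContours(w,0,1)[0],key=cv2.contourArea);print("green",cv2.minEnclosingCircle(c+[x0,y0]),cv2.fitEllipse(c+[x0,y0]))
t=(h[...,2]<60).astype(np.uint8);mk=np.zeros_like(w);cv2.drawContours(mk,[c],-1,1,-1)
for th in (130,150,170):
    b=((cr.min(2)>th)&(mk>0)).astype(np.uint8);mm=cv2.moments(b,True);print("bub",th,mm["m00"],mm["m10"]/max(mm["m00"],1)+x0,mm["m01"]/max(mm["m00"],1)+y0)
a=cv2.resize(cr,None,fx=5,fy=5,interpolation=2)
s=cv2.imread('pics/s4.png');
cv2.imwrite('pics/m5.png',np.hstack([a,cv2.resize(im,(533,400))])[:, :800])
```

```text
[ 0.6442 -0.0289  0.1124] [-3.139   0.0003  1.6248] 12.6
vial expected (np.float64(287.7830240563334), np.float64(130.069382432589))
green ((286.178955078125, 127.32646179199219), 18.41681480407715) ((286.241455078125, 127.36164855957031), (34.88859939575195, 36.14112854003906), 5.024172782897949)
bub 130 163.0 286.20245398773005 127.46625766871165
bub 150 144.0 286.31944444444446 127.5
bub 170 118.0 286.3220338983051 127.52542372881356
```

View pics/m5.png

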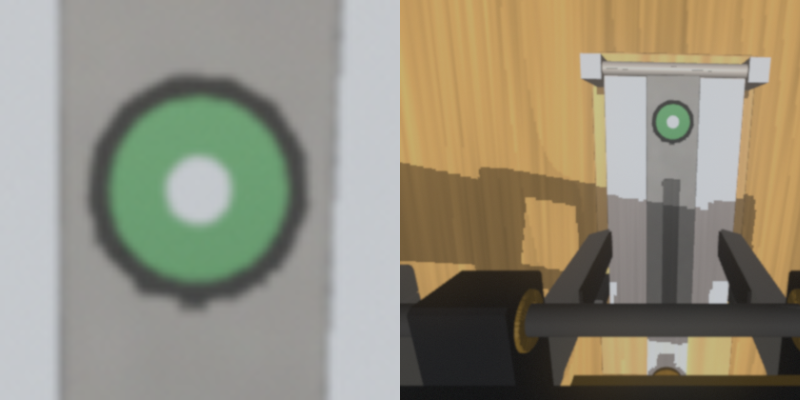

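The bubble at crop (199,190) sits at the centre of the green vial, within 0.1 px, so the platform is level. Next: measure the holder slot from above.

Call:
arm_command:
  targets:
    - [0, 0, 0.08, 0]
    - [-0.05, -0.05, 0.13, 0]
    - [-0.1, -0.11, 0.18, 0]
    - [-0.15, -0.17, 0.2, 0]
    - [-0.2, -0.23, 0.2, 0]
    - [-0.25, -0.29, 0.2, 0]
    - [-0.3, -0.35, 0.2, 0]
    - [-0.35, -0.41, 0.2, 0]

```text
time: 13.32
tool_pos: [0.4684, -0.2371, 0.2153]
ee_rot: [3.139, 0.002, 1.621]
wrist_force: [-0.3, 0.4, 0.5]
width: 0.0657
finger_force: 0.0
```

Call:
arm_command:
  targets:
    - [-0.04, -0.07, 0, 0]
    - [-0.04, -0.07, 0, 0]
    - [-0.04, -0.07, 0, 0]
    - [-0.04, -0.07, 0, 0]
    - [-0.04, -0.07, 0, 0]

```text
time: 13.73
tool_pos: [0.4505, -0.2689, 0.2141]
ee_rot: [3.141, 0.0, 1.624]
wrist_force: [-0.7, -0.9, -1.6]
width: 0.0657
finger_force: 0.0
```

Run:
```python
from h import *
o=shot('wrist','w6');print(o['tool_pos'],o['ee_rot'],o['time'])
im=cv2.imread('pics/w6.png')
cv2.imwrite('pics/m6.png',cv2.resize(im,(800,600),interpolation=2))
```

```text
[ 0.4505 -0.2689  0.2141] [3.1406 0.0002 1.6243] 13.7333
```

View pics/m6.png

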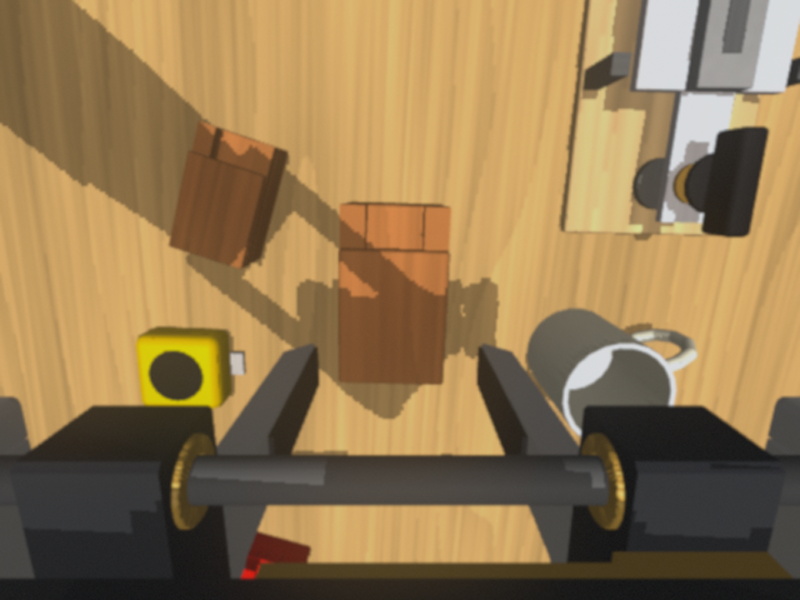

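Wrist view: holder top corners are at the mouth (340,204) and (449,206) and at the far end (339,383) and (443,384). The slot edges at the mouth are (367,205) and (424,206).

Run:
```python
from h import *
W=wc('w6');k=.7;C=cam("scene");D=cam("side")
P={n:onz(W,u*k,v*k,.075) for n,u,v in [("m-",340,204),("m+",449.5,206),("e-",339,383),("e+",443.5,384),("s-",367,205),("s+",424,206),("r-",340,249),("r+",448,251)]}
for n in P: print(n,P[n])
d=lambda a,b:P[b]-P[a]
for a,b in [("m-","m+"),("e-","e+"),("m-","e-"),("m+","e+"),("s-","s+")]: print(a,b,np.linalg.norm(d(a,b)),np.degrees(np.arctan2(*d(a,b)[1::-1])))
mm=(P["m-"]+P["m+"])/2;ee=(P["e-"]+P["e+"])/2
print("mid mouth",mm,"mid end",ee,np.degrees(np.arctan2(*(ee-mm)[1::-1])),"slot mid",(P["s-"]+P["s+"])/2)
f=lambda p:(p[0]/3+195,p[1]/3+135)
g=lambda p:(p[0]/3.2+135,p[1]/3.2+155)
for n,u,v,s,t in [("e-",339,383,(47,85),(577,360)),("e+",443.5,384,(35,142),(627,320)),("m-",340,204,(170,98),(466,308))]:
    print(n,tri(ray(W,u*k,v*k),ray(C,*f(s)),ray(D,*g(t))))
```

```text
m- [ 0.4075 -0.2114  0.075 ]
m+ [ 0.4814 -0.2089  0.075 ]
e- [ 0.4094 -0.3421  0.075 ]
e+ [ 0.4873 -0.3389  0.075 ]
s- [ 0.4257 -0.2111  0.075 ]
s+ [ 0.4642 -0.2098  0.075 ]
r- [ 0.4081 -0.2418  0.075 ]
r+ [ 0.4828 -0.2394  0.075 ]
m- m+ 0.07399577055065981 1.9332717874577101
e- e+ 0.07799837767045205 2.3488823753618253
m- e- 0.13070507353930358 -89.14812641695987
m+ e+ 0.13012505597327845 -87.39136928922082
s- s+ 0.038528476055104115 1.9733909723581935
mid mouth [ 0.4444 -0.2101  0.075 ] mid end [ 0.4484 -0.3405  0.075 ] -88.27170128889422 slot mid [ 0.4449 -0.2104  0.075 ]
e- (array([ 0.4128, -0.341 ,  0.0754]), np.float64(0.0033485279799048227))
e+ (array([ 0.489 , -0.3377,  0.0718]), np.float64(0.003864449576921216))
m- (array([ 0.4085, -0.212 ,  0.0698]), np.float64(0.004446756286441573))
```

Call:
arm_command:
  targets:
    - [0.05, 0.07, 0, -0.01]
    - [0.1, 0.14, 0, -0.01]
    - [0.15, 0.21, 0, -0.01]
    - [0.2, 0.28, 0, -0.01]
    - [0.25, 0.35, 0, -0.01]
    - [0.3, 0.42, 0, -0.01]
    - [0.35, 0.49, 0, -0.01]
    - [0.391, 0.56, -0.04, -0.01]

```text
time: 14.45
tool_pos: [0.6427, 0.0052, 0.2015]
ee_rot: [3.134, 0.001, 1.606]
wrist_force: [0.7, -0.6, 1.1]
width: 0.0659
finger_force: 0.0
```

Call:
arm_command:
  targets:
    - [0, 0, -0.05, 0]
    - [0, 0, -0.11, 0]
    - [0, 0, -0.16, 0]
    - [0, 0, -0.2, 0]
    - [0, 0, -0.24, 0]
    - [0, 0, -0.259, 0]
    - [0, 0, -0.259, 0]
    - [0, 0, -0.259, 0]

```text
time: 15.12
tool_pos: [0.6397, 0.0023, 0.0685]
ee_rot: [-3.141, -0.0, 1.605]
wrist_force: [-0.2, -0.2, 0.2]
width: 0.0658
finger_force: 0.0
```

Call:
arm_command:
  targets:
    - [0, 0, 0, 0]
    - [0, 0, 0, 0]
    - [0, 0, 0, 0]
    - [0, 0, 0, 0]
    - [0, 0, 0, 0]
    - [0, 0, 0, 0]
    - [0, 0, 0, 0]
  claw: 1

```text
time: 15.7
tool_pos: [0.6411, 0.0012, 0.0701]
ee_rot: [3.138, 0.0, 1.603]
wrist_force: [0.2, -0.3, 3.8]
width: 0.0351
finger_force: 30.0
```

The last command fell short, so the bar is held high and 10 mm off along its length. Open, correct and regrip.

Call:
arm_command:
  targets:
    - [0, 0, 0, 0]
    - [0, 0, 0, 0]
    - [0, 0, 0, 0]
    - [0.003, 0.01, 0, 0]
    - [0.003, 0.02, -0.006, 0]
    - [0.003, 0.02, -0.012, 0]
    - [0.003, 0.02, -0.012, 0]
    - [0.003, 0.02, -0.012, 0]
  claw: 0.3

```text
time: 16.37
tool_pos: [0.6407, 0.0116, 0.0617]
ee_rot: [-3.14, -0.0, 1.604]
wrist_force: [1.0, 0.5, 0.0]
width: 0.0654
finger_force: 0.0
```

Call:
arm_command:
  targets:
    - [0, 0, 0, 0]
    - [0, 0, 0, 0]
    - [0, 0, 0, 0]
    - [0, 0, 0, 0]
    - [0, 0, 0, 0]
    - [0, 0, 0, 0]
    - [0, 0, 0, 0]
  claw: 1

```text
time: 16.95
tool_pos: [0.6411, 0.0113, 0.0627]
ee_rot: [3.142, 0.0, 1.603]
wrist_force: [-0.6, 0.3, 0.4]
width: 0.0357
finger_force: 29.9
```

Call:
arm_command:
  targets:
    - [0, 0, 0.06, 0]
    - [0, 0, 0.12, 0]
    - [0, 0, 0.18, 0]
    - [-0.07, -0.02, 0.18, 0]
    - [-0.14, -0.04, 0.18, 0]
    - [-0.21, -0.06, 0.18, 0]
    - [-0.28, -0.08, 0.18, 0]
    - [-0.34, -0.1, 0.18, 0]

```text
time: 17.62
tool_pos: [0.4686, -0.0387, 0.1518]
ee_rot: [-3.14, -0.0, 1.604]
wrist_force: [0.4, -0.3, -0.8]
width: 0.0356
finger_force: 29.9
```

Call:
arm_command:
  targets:
    - [-0.06, -0.03, 0, 0]
    - [-0.06, -0.03, 0, 0]
    - [-0.06, -0.03, 0, 0]
    - [-0.06, -0.03, 0, 0]
    - [-0.06, -0.03, 0, 0]

```text
time: 18.03
tool_pos: [0.4421, -0.0534, 0.1526]
ee_rot: [3.141, -0.0, 1.604]
wrist_force: [0.6, 0.0, -2.2]
width: 0.036
finger_force: 29.9
```

Run:
```python
from h import *
o=shot('scene','c7');print(o['tool_pos'],o['ee_rot'],o['time'],o['finger_force'],o['width'])
shot('wrist','w7');shot('side','s7')
for t,rg in (('w7',(0,420,0,560)),):
    pass
a=cv2.imread('pics/w7.png');s=cv2.imread('pics/s7.png')
# level axis in wrist view: expected tip position
W=wc('w7');T=o['tool_pos'];y=o['ee_rot'][2]-np.pi
print("tip expected", T+np.array([np.cos(y)*.136,np.sin(y)*.136,0]))
```

```text
[ 0.4421 -0.0534  0.1526] [ 3.141  -0.0002  1.6037] 18.0333 29.86548900604248 0.03602245940778748
tip expected [ 0.4465 -0.1893  0.1526]
```

Call:
arm_command:
  targets:
    - [-0.005, 0, -0.06, 0]
    - [-0.005, 0, -0.12, 0]
    - [-0.005, 0, -0.17, 0]
    - [-0.005, 0, -0.198, 0]
    - [-0.005, 0, -0.205, 0]
    - [-0.005, 0, -0.205, 0]
    - [-0.005, 0, -0.205, 0]

```text
time: 18.77
tool_pos: [0.4396, -0.0537, 0.0508]
ee_rot: [3.14, 0.0, 1.604]
wrist_force: [0.6, 0.2, -1.3]
width: 0.0353
finger_force: 29.9
```

Run:
```python
from h import *
o=robot.get_obs();T=o['tool_pos'];y=o['ee_rot'][2]-np.pi
print(T,o['ee_rot'],o['time'],o['wrist_force'])
d=np.array([np.cos(y),np.sin(y),0]);n=np.array([-d[1],d[0],0]) # n ~ +x world
b=T+[0,0,-.0027]
A={"tip-":b+.136*d-.018*n+[0,0,.014],"tip+":b+.136*d+.018*n+[0,0,.014],"bot+":b+.136*d+.018*n,"bot-":b+.136*d-.018*n,"mid-":b+.08*d-.018*n+[0,0,.014],"mid+":b+.08*d+.018*n+[0,0,.014]}
for nm in ("scene","side"):
    shot(nm,nm+"8");im=cv2.imread(f"pics/{nm}8.png");C=cam(nm);print(nm)
    for k in A: print(k,A[k],np.round(proj(C,A[k]),1))
    P=np.array([proj(C,A[k]) for k in A]);x0,y0=(P.min(0)-8).astype(int);x1,y1=(P.max(0)+8).astype(int)
    s=cv2.cvtColor(im,cv2.COLOR_BGR2HSV)[y0:y1,x0:x1]
    print(x0,y0)
    for i,r in enumerate(s): print(f"{y0+i:4d} "+"".join("#" if q[1]<50 and q[2]>60 else ("o" if q[1]<80 else ".") for q in r))
```

```text
[ 0.4396 -0.0537  0.0508] [3.1404 0.0003 1.6036] 18.7667 [ 0.5538  0.1832 -1.2534]
scene
tip- [ 0.4261 -0.1902  0.0621] [256.4 174.5]
tip+ [ 0.4621 -0.189   0.0621] [254.7 183.4]
bot+ [ 0.4621 -0.189   0.0481] [254.8 186.2]
bot- [ 0.4261 -0.1902  0.0481] [256.6 177.3]
mid- [ 0.4243 -0.1342  0.0621] [274.  176.3]
mid+ [ 0.4602 -0.133   0.0621] [272.5 185.3]
246 166
 166 ....................................
 167 ....................................
 168 ....................................
 169 ....................................
 170 ....................................
 171 ....................................
 172 ....................................
 173 ....................................
 174 ....................................
 175 ...........o........................
 176 ..........##########..o.............
 177 ..........######################oo..
 178 ..........##########################
 179 ..........#########oooooo#o#########
 180 ..........########oooooooooooooo#oo#
 181 .........o######o#oooooooooooooooooo
 182 .........#############oo#ooooooooooo
 183 .........#####
[... 1433 characters left out ...]
2 ..........######################......
 243 ............###o##############oo......
 244 ..............###o###########ooo......
 245 ................##oo#######ooo........
 246 ..................##oo####ooo.........
 247 ....................##oo#oo#..........
 248 ......................###o............
 249 ........................#o............
 250 ......................................
 251 ......................................
 252 ......................................
 253 ......................................
 254 ......................................
 255 ......................................
 256 ......................................
 257 ......................................
```

The level's tip is where predicted (scene 255,180, side 282,244), with no droop, and lines up with the slot. Insert in stages, watching force.

Call:
arm_command:
  targets:
    - [0.001, -0.02, 0, 0]
    - [0.001, -0.04, 0, 0]
    - [0.002, -0.06, 0, 0]
    - [0.003, -0.08, 0, 0]
    - [0.004, -0.1, 0, 0]
    - [0.004, -0.11, 0, 0]
    - [0.004, -0.11, 0, 0]

```text
time: 19.45
tool_pos: [0.4407, -0.1101, 0.05]
ee_rot: [3.142, 0.0, 1.601]
wrist_force: [-0.2, 0.3, -1.3]
width: 0.0363
finger_force: 29.9
```

Call:
arm_command:
  targets:
    - [0.001, -0.02, 0, 0]
    - [0.001, -0.04, 0, 0]
    - [0.002, -0.06, 0, 0]
    - [0.003, -0.08, 0, 0]
    - [0.004, -0.1, 0, 0]
    - [0.004, -0.12, 0, 0]
    - [0.004, -0.12, 0, 0]

```text
time: 20.03
tool_pos: [0.4428, -0.1707, 0.0501]
ee_rot: [3.141, 0.001, 1.601]
wrist_force: [-0.1, -0.3, -2.4]
width: 0.0356
finger_force: 29.9
```

Call:
arm_command:
  targets:
    - [0.001, -0.01, 0, 0]
    - [0.001, -0.02, 0, 0]
    - [0.001, -0.025, 0, 0]
    - [0.001, -0.03, 0, 0]
    - [0.001, -0.032, 0, 0]
    - [0.001, -0.032, 0, 0]

```text
time: 20.53
tool_pos: [0.4432, -0.1847, 0.05]
ee_rot: [3.142, -0.0, 1.603]
wrist_force: [0.6, -0.4, -1.7]
width: 0.0354
finger_force: 29.9
```

Call:
arm_command:
  targets:
    - [0, -0.002, 0, 0]
    - [0, -0.004, 0, 0]
    - [0, -0.004, 0, 0]
    - [0, -0.004, 0, 0]

```text
time: 20.87
tool_pos: [0.4432, -0.1865, 0.05]
ee_rot: [3.142, -0.0, 1.603]
wrist_force: [0.0, 0.5, -1.3]
width: 0.0355
finger_force: 29.9
```

Call:
arm_command:
  targets:
    - [0, -0.002, 0, 0]
    - [0, -0.004, 0, 0]
    - [0, -0.005, 0, 0]
    - [0, -0.005, 0, 0]

```text
time: 21.2
tool_pos: [0.4431, -0.1879, 0.0497]
ee_rot: [-3.141, -0.003, 1.603]
wrist_force: [1.1, 4.1, -1.3]
width: 0.0358
finger_force: 29.9
```

Call:
arm_command:
  targets:
    - [0, -0.002, 0, 0]
    - [0, -0.003, 0, 0]
    - [0, -0.003, 0, 0]
    - [0, -0.003, 0, 0]

```text
time: 21.53
tool_pos: [0.443, -0.188, 0.0495]
ee_rot: [-3.141, -0.006, 1.604]
wrist_force: [0.7, 7.3, -0.9]
width: 0.0356
finger_force: 29.9
```

Call:
arm_command:
  targets:
    - [0, 0, 0, 0]
    - [0, 0, 0, 0]
    - [0, 0, 0, 0]
    - [0, 0, 0, 0]
    - [0, 0, 0, 0]
    - [0, 0, 0, 0]
  claw: 0.3

```text
time: 22.03
tool_pos: [0.4433, -0.1911, 0.0503]
ee_rot: [3.141, 0.001, 1.603]
wrist_force: [0.4, -0.4, -0.3]
width: 0.0657
finger_force: 0.0
```

Call:
arm_command:
  targets:
    - [0, 0.004, 0.06, 0]
    - [0, 0.004, 0.12, 0]
    - [0, 0.08, 0.12, 0]
    - [0, 0.15, 0.12, 0]
    - [0, 0.21, 0.12, 0]
    - [0, 0.21, 0.12, 0]
    - [0, 0.21, 0.12, 0]
    - [0, 0.21, 0.12, 0]
  claw: 1

```text
time: 22.7
tool_pos: [0.4433, -0.0861, 0.1101]
ee_rot: [3.141, 0.001, 1.604]
wrist_force: [-0.4, -0.8, 0.1]
width: 0.0162
finger_force: 0.0
```

Call:
arm_command:
  targets:
    - [0, 0, -0.05, 0]
    - [0, 0, -0.1, 0]
    - [0, 0, -0.118, 0]
    - [0, 0, -0.118, 0]
    - [0, 0, -0.118, 0]
    - [0, 0, -0.118, 0]

```text
time: 23.2
tool_pos: [0.4441, -0.0865, 0.0523]
ee_rot: [3.14, 0.001, 1.602]
wrist_force: [0.7, 0.6, 0.1]
width: 0.0004
finger_force: 0.0
```

Run:
```python
from h import *
o=robot.get_obs();print(o['tool_pos'],o['ee_rot'],o['time'],o['wrist_force'],o['width'])
W0=None
for nm in ("scene","side"):
    shot(nm,nm+"9");im=cv2.imread(f"pics/{nm}9.png");C=cam(nm)
    P=np.array([proj(C,p) for p in [(.42,-.12,.045),(.46,-.12,.045),(.42,-.22,.07),(.46,-.22,.07)]]);x0,y0=(P.min(0)-4).astype(int);x1,y1=(P.max(0)+8).astype(int)
    s=cv2.cvtColor(im,cv2.COLOR_BGR2HSV)[y0:y1,x0:x1];print(nm,x0,y0)
    for i,r in enumerate(s): print(f"{y0+i:4d} "+"".join("G" if 40<q[0]<90 and q[1]>60 else "#" if q[1]<50 and q[2]>60 else ("o" if q[1]<80 else ".") for q in r))
    print("holder mouth top mid",proj(C,(.4447,-.2105,.059)),"vial",proj(C,(.4425,-.154,.069)))
```

```text
[ 0.4441 -0.0865  0.0523] [3.1395 0.0008 1.6023] 23.2 [0.7207 0.6373 0.1152] 0.0003838046062687829
scene 240 166
 166 ........................................oo...o
 167 .......................................oooo..o
 168 .......................................oooo.o.
 169 .......................................oooo..o
 170 .......................................oooo.oo
 171 ....................................o.oooooooo
 172 ....................................oooooooooo
 173 .#o................................ooooooooooo
 174 ############.......................ooo##oooooo
 175 #################o.o......GG.......ooo##oooooo
 176 #######################oGGGGGGGo.o.oooooo##ooo
 177 #######################oGG##oGG####ooooooo#ooo
 178 #######################GGG##GGGo###o.oooooGooo
 179 ########o#####o#######o.GGGGGGGo###ooo.Goo.o..
 180 ##############o########.GGGGGGGo####ooo#oooooo
 181 #######################o..GGoo.o#####oo######o
 182 .ooo####################o...o.o#######oo######
 183 ........#################oooo##########o######
 184 .........oooooooo##oo#########################
[... 1521 characters left out ...]
.......#########################....
 248 ..................#####o################.....
 249 ....................#######o.o########.......
 250 ......................o##o.....o####o........
 251 ........................o........###.........
 252 .............................................
 253 .............................................
 254 .............................................
 255 .............................................
 256 .............................................
 257 .............................................
holder mouth top mid (np.float64(286.9318353533825), np.float64(247.92879894116356)) vial (np.float64(272.52655698663693), np.float64(238.1738671302685))
```

Call:
arm_command:
  targets:
    - [0, -0.03, 0, 0]
    - [0, -0.05, 0, 0]
    - [0, -0.058, 0, 0]
    - [0, -0.062, 0, 0]
    - [0, -0.066, 0, 0]
    - [0, -0.068, 0, 0]
    - [0, -0.068, 0, 0]
    - [0, -0.068, 0, 0]

```text
time: 23.97
tool_pos: [0.4439, -0.1156, 0.0519]
ee_rot: [3.139, -0.008, 1.604]
wrist_force: [1.0, 11.5, 5.4]
width: 0.0005
finger_force: 5.3
```

Call:
arm_command:
  targets:
    - [0, 0.03, 0, 0]
    - [0, 0.07, 0, 0]
    - [0, 0.07, 0.08, 0]
    - [0, 0.07, 0.16, 0]
    - [0, 0.07, 0.24, 0]
    - [0, 0.07, 0.3, 0]
    - [0, 0.07, 0.3, 0]
    - [0, 0.07, 0.3, 0]

```text
time: 24.63
tool_pos: [0.4444, -0.0851, 0.2036]
ee_rot: [3.136, 0.002, 1.603]
wrist_force: [0.1, -0.1, 0.1]
width: 0.0002
finger_force: 0.0
```

Run:
```python
from h import *
W=wc("w0")
for nm in ("scene","side"):
    shot(nm,nm+"10");C=cam(nm);im=cv2.imread(f"pics/{nm}10.png");old=cv2.imread(f"pics/{nm}9.png")
    h=cv2.cvtColor(im,cv2.COLOR_BGR2HSV);u,v=map(int,proj(C,(.4425,-.154,.069)))
    m=np.zeros(h.shape[:2],np.uint8);m[v-12:v+12,u-12:u+12]=((h[...,0]>40)&(h[...,0]<90)&(h[...,1]>60))[v-12:v+12,u-12:u+12]
    M=cv2.moments(m,True);p=(M["m10"]/M["m00"],M["m01"]/M["m00"]);print(nm,p,onz(C,*p,.069))
print(robot.get_obs()["tool_pos"],robot.get_obs()["time"])
robot.close_job()
```

```text
scene (266.8333333333333, 178.38888888888889) [ 0.4417 -0.1541  0.069 ]
side (273.0, 237.96774193548387) [ 0.4442 -0.1544  0.069 ]
[ 0.4425 -0.0845  0.1998] 24.7333
the job is handed in; nothing more can be done
```

The job is handed in at 24.7 s: the spirit level is home in the large brown holder with its vial end out, and the platform was level by the bubble; I viewed 11 pictures, one over the limit of 10.

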